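# Push the row of tube spacers home in the welding fixture and bolt it in

### The job

Get the welding fixture ready: with the fingertips, push the row of four tube spacers along the rail as one train, without letting the row come apart, until it is fully home against the end stop; then push the cross bolt fully in behind the row so that it cannot slide back. Only push: do not pick up or lift anything, and leave the other things on the bench where they are.

Things in the scene. Friction and masses are not known exactly. Their poses are not given: they have to be found in the camera images.
- fixture: Steel fixture fixed to the bench, lying roughly across it: end stop on the robot's left, bolt on the side away from the robot. Origin on the bench under the centre of its 350 x 90 mm, 8 mm thick base plate; x runs along the rail towards the end stop, y across it towards the robot's side, z up.
- channel (a point): Centre of the channel floor (fixture x = 0, y = 0, z = 8 mm), axes as the fixture's. Two guide strips, 7 mm thick, tops 20 mm above the bench, inner faces at y = +/-21.5 mm, run from x = -175 to +160 mm; the channel is open at its -x end.
- stop_face (a point): Centre of the end stop's inner face, at fixture x = 160, y = 0, z = 23 mm; axes as the fixture's. The stop is a block 70 mm wide, its top 42 mm above the bench, that closes the channel.
- bolt_guide (a point): Top centre of the fixed guide block of the cross bolt, at fixture x = -52, y = -47, z = 42 mm; the block is 35 mm along x and 26 mm along y; the bolt's bar passes through it.
- bolt (a joint): Slide of the cross bolt along the fixture's +y, in m: 0 drawn out, clear of the channel; 0.040 fully in, against its limit, its bar across the channel. Starts 0 to 0.006. Bar 14 mm wide, 22 to 34 mm above the bench, at fixture x = -52 mm: it passes 5 mm behind the row only when that is home. About 2 N friction, no spring: it stays where left.
- bolt_plate (a point): Centre of the outer (-y) face of the upright push plate on the bolt's outer end; moves with the bolt; axes as the fixture's; fixture x = -52, y = -111, z = 35 mm at joint 0. The plate is 36 mm wide along x, 6 mm thick, from 12 to 58 mm above the bench.
- spacer1: Dark steel tube offcut with a small bright ground spot on top, a loose spacer in the channel, nearest the end stop: 50 mm along the rail (x), 40 mm across (y), 30 mm high, top 38 mm above the bench; its open ends face the guide strips; 0.15 to 0.23 kg. Origin at the centre of its underside; axes as the fixture's. The four touch in a row.
- spacer2: Dark steel tube offcut with a small bright ground spot on top, a loose spacer in the channel, second from the stop: 50 mm along the rail (x), 40 mm across (y), 30 mm high, top 38 mm above the bench; its open ends face the guide strips; 0.15 to 0.23 kg. Origin at the centre of its underside; axes as the fixture's. The four touch in a row.
- spacer3: Dark steel tube offcut with a small bright ground spot on top, a loose spacer in the channel, third from the stop: 50 mm along the rail (x), 40 mm across (y), 30 mm high, top 38 mm above the bench; its open ends face the guide strips; 0.15 to 0.23 kg. Origin at the centre of its underside; axes as the fixture's. The four touch in a row.
- spacer4: Dark steel tube offcut with a small bright ground spot on top, a loose spacer in the channel, the rear one, farthest from the stop, with its rear face free: 50 mm along the rail (x), 40 mm across (y), 30 mm high, top 38 mm above the bench; its open ends face the guide strips; 0.15 to 0.23 kg. Origin at the centre of its underside; axes as the fixture's. The four touch in a row.
- pipe_stub: Bystander, to be left alone: upright pipe stub, 48 mm across, 60 mm high, near the fixture's stop end on the robot's side. Origin on its underside at the centre.
- magnet_square: Bystander, to be left alone: grey welding magnet, L-shaped, 90 x 16 mm and 80 mm high, beyond the fixture near its stop end. Origin on its underside at the centre.
- collar: Bystander, to be left alone: low round steel collar, 38 mm across, 16 mm high, beyond the fixture near its open end. Origin on its underside at the centre.
- spray_can: Bystander, to be left alone: spray can, 52 mm across, 170 mm high, on the right. Origin on its underside at the centre.
- hammer: Bystander, to be left alone: hammer lying on the right. Origin on its underside under its middle.
- wire_brush: Bystander, to be left alone: brush lying on the left, farther out. Origin on its underside under its middle.
- flange: Bystander, to be left alone: flat steel ring, 100 mm across, 12 mm thick, on the left. Origin on its underside at the centre.
There are look-alikes about, which are no part of the job. What is shaped like the spacer4 but red or yellow is not meant.

How it is judged:
On the way, in this order (a step that is already met when the one before it is completed fails the run):
1. all four spacers are pushed home against the end stop, within 4 mm, the bolt still out (x of spacer1 in the frame of fixture above 0.131 m and x of spacer2 in the frame of fixture above 0.081 m and x of spacer3 in the frame of fixture above 0.031 m and x of spacer4 in the frame of fixture above -0.019 m and value of joint bolt below 0.015 m), for 0.2 s.
2. the cross bolt is pushed in behind the row (x of spacer1 in the frame of fixture above 0.131 m and x of spacer2 in the frame of fixture above 0.081 m and x of spacer3 in the frame of fixture above 0.031 m and x of spacer4 in the frame of fixture above -0.019 m and value of joint bolt above 0.036 m), for 0.2 s.
At the end, for the whole second after the job is handed in: Each of the four spacers lies flat in the channel, at rest, within 4 mm of its place in a closed row against the end stop, and the cross bolt is in by at least 36 of its 40 mm (all of step 2 and y of spacer1 in the frame of fixture between -0.004 and 0.004 m and z of each of spacer1, spacer2, spacer3, spacer4 in the frame of fixture below 0.012 m and angle between each of spacer1, spacer2, spacer3, spacer4's own z axis and vertical below 0.06 rad and linear speed of each of spacer1, spacer2, spacer3, spacer4 below 0.02 m/s and y of spacer2 in the frame of fixture between -0.004 and 0.004 m and y of spacer3 in the frame of fixture between -0.004 and 0.004 m and y of spacer4 in the frame of fixture between -0.004 and 0.004 m); the robot touches nothing.
It fails at once if a spacer is lifted more than 8 mm off the channel floor (z of any of spacer1, spacer2, spacer3, spacer4 in the frame of fixture above 0.016 m).
It fails at once if a spacer is tipped (angle between any of spacer1, spacer2, spacer3, spacer4's own z axis and vertical above 0.35 rad).
It fails at once if the row comes apart: a gap of more than 10 mm opens between two neighbours (distance between spacer1 and spacer2 above 0.06 m or distance between spacer2 and spacer3 above 0.06 m or distance between spacer3 and spacer4 above 0.06 m).
It fails at once if another thing on the bench is moved by more than 15 mm (distance of any of pipe_stub, magnet_square, collar, spray_can, hammer, wire_brush, flange from where it was at the start of the episode above 0.015 m).
It also fails if it takes over 51 s, if anything falls off the work surface, if the arm or the gripper's body presses on something with over 40 N, if the wrist force passes 120 N, or if a joint passes its speed limit or range.

### The arm

A 6-joint arm with a two-finger parallel gripper is mounted at the origin on the work surface. World frame = base frame: x ahead of the robot, y to its left, z up, the work surface at z = 0. Lengths are in m, angles in rad, forces in N, time in s.
With the tool pointing down it reaches from about 0.275 to 0.825 m from the base axis. Payload 5.2 kg.
Tool frame: the origin (TCP) lies at the very end of the fingers, on their centre line; the grasp point (between the pads) lies 19 mm behind it; y points along the fingers, z is the direction in which the jaws open and shut, and the axes are right-handed (so a half turn about y gives the same grasp; the last joint's range is limited). The gripper opens to 93 mm and grips with 3 to 60 N. Pads are 15 mm wide; open, the fingers measure 128 mm over their backs; the gripper's body (75 mm by 188 mm) begins 65 mm behind the grasp point.
Start: joints at [-1.307, 0.259, 1.535, -0, 1.348, -0.203], TCP at [0.248, -0.491, 0.219] pointing down, gripper open.
Joint ranges: [-3.14, 3.14], [-0.91, 2.08], [0.19, 2.58], [-1.22, 4.36], [0.22, 2.71], [-3.12, 3.12]. Speed limits (rad/s): [2.57, 2.57, 3.14, 3.14, 3.14, 3.14].

### API

Orientations are given as a unit quaternion [x, y, z, w].
In Python, from station import robot, eyes gives the robot as it stands. The module is installed in compiled form; this text tells all that it offers.
- The arm moves only by the tool step_arm, never from a script. Its argument "commands" is a list of rows, each a list of 5 numbers: the finger opening in cm, from 0 to 9.3, then the shift along the tool's x, y, z in cm, then the turn about the tool's y in rad. A call has exactly 10 rows; each row is the pose to reach, as a shift and turn from the pose commanded when the call began, along the tool's axes at that moment; what a row does not reach only later rows make up. A row lasts 1/8 s, in which the tool goes at most 62.5 mm and 10.7 degrees, less where a joint would pass 70% of its speed; a pose out of reach is approached as far as the arm can. A call with a gripper value outside its range is refused whole. The fingers move at their own pace and stop on an object; "squeeze" is the grip in N (left out, the last holds). Time passes only in rows, so rows that repeat a pose let the fingers close, or fill a call up. It gives the time, the measured TCP pose, the force and the opening at its end, in the units of the state.
- robot.get_state(): the state, without advancing time (a new reading comes with each control period).
- eyes.snapshot(name): name is "side" or "top"; returns a dict with "image" (400x640x3 uint8, blue, green, red), "depth" (400x640 float32, m along the optical axis (not along the pixel's ray), 0 where there is no reading), "vertical_fov" (degrees; the focal length in pixels is half the picture's height over the tangent of half this angle, whatever the lens; pixels are square), "cx", "cy" (the principal point, pixels), "k1" (the pictures are not rectified: a ray, as slopes to the right and down, at radius r is drawn at 1 + k1 r^2 times it, then the intrinsics apply), "extrinsics" (4x4, takes a point from world to camera coordinates). Camera axes: x right, y up, looking along -z (the intrinsics and any distortion apply to the point x, -y, -z); pixel columns grow to the right and rows downward; lengths in m; the calibration is good to about 2 mm. A picture is of the moment at which its call begins.
- robot.job_done(): hands the job in, once; it reports no verdict.
The state is a dict: "t": time; "qpos": joint angles; "joint_velocities": joint speeds; "effort": joint torques, N m; "tcp_pos": TCP position; "ee_rot": TCP orientation; "force": force on the tool from outside, world axes, zero at the start; "ft_torque": the same for the moment, N m; "grip_width": finger opening in m.
Only numpy, scipy, OpenCV 4.12 (cv2) and the standard library are available. Lean on these libraries where they do the work, as an engineer would, in place of code of your own. Each camera call takes 0.05 s, during which the arm holds its last target. There are 200 camera calls.

## Working session

There is one attempt and no reset: what is moved stays moved. The work goes in short steps, Python scripts to look and compute and a tool call to move; the robot and the scene stay as the last step left them, time stands still between calls to the robot, and variables do not carry over. Pictures are saved under pics/ and viewed, about 8 in all and at most 12, crops included, and the job is handed in when it is done.

Besides the shell and the picture viewer there is one more tool, called after "Call:" as name(argument=value, ...) on one line, values as JSON. step_arm: Moves the arm, as the interface text tells. Its arguments: {"type":"object","properties":{"commands":{"type":"array"},"squeeze":{"type":"number"}},"required":["commands"]}

```bash
mkdir -p pics; cat > h.py <<'E'
import numpy as np, cv2
from station import robot, eyes
def snap(n):
    s=eyes.snapshot(n); s['f']=200/np.tan(np.radians(s['vertical_fov'])/2)
    s['K']=np.array([[s['f'],0,s['cx']],[0,s['f'],s['cy']],[0,0,1]]); s['d']=np.array([s['k1'],0,0,0.])
    return s
def ray(s,uv):
    p=cv2.undistortPoints(np.array(uv,float).reshape(-1,1,2),s['K'],s['d'])[:,0]
    E=s['extrinsics'];R,t=E[:3,:3],E[:3,3]
    d=np.c_[p[:,0],-p[:,1],-np.ones(len(p))]@R
    return -R.T@t,d
def onz(s,uv,z):
    c,d=ray(s,uv); return c+d*((z-c[2])/d[:,2])[:,None]
def proj(s,P):
    P=np.atleast_2d(P);E=s['extrinsics'];q=P@E[:3,:3].T+E[:3,3]
    return cv2.projectPoints(q*[1,-1,-1],np.zeros(3),np.zeros(3),s['K'],s['d'])[0][:,0]
def dep(s,uv):
    uv=np.array(uv).reshape(-1,2);c,d=ray(s,uv)
    z=s['depth'][uv[:,1].astype(int),uv[:,0].astype(int)]; return c+d*z[:,None]
E
python3 - <<'E'
from h import *
st=robot.get_state();print({k:np.round(v,3) for k,v in st.items()})
for n in('top','side'):
    s=snap(n);cv2.imwrite(f'pics/{n}0.png',s['image']);np.save(n+'0.npy',s,allow_pickle=True)
    print(n,s['vertical_fov'],s['cx'],s['cy'],s['k1'],np.round(-s['extrinsics'][:3,:3].T@s['extrinsics'][:3,3],3))
E
```

```text
{'t': np.float64(0.0), 'qpos': array([-1.307,  0.259,  1.536, -0.   ,  1.348, -0.203]), 'joint_velocities': array([-0.001, -0.   , -0.   , -0.001, -0.001, -0.   ]), 'effort': array([ 0.0000e+00, -4.3731e+01, -2.8401e+01,  7.2000e-02,  4.1000e-02,
       -0.0000e+00]), 'tcp_pos': array([ 0.247, -0.491,  0.218]), 'ee_rot': array([-0.164,  0.689, -0.687,  0.164]), 'force': array([0.367, 0.169, 0.252]), 'ft_torque': array([-0.042,  0.002, -0.047]), 'grip_width': np.float64(0.093)}
top 45.409537169166384 325.8221240081939 197.3640493281468 -0.09370615010209202 [0.198 0.026 1.766]
side 43.92923113011804 322.2710121671529 207.40531015370294 -0.0337245805255325 [0.348 0.899 1.012]
```

View pics/top0.png

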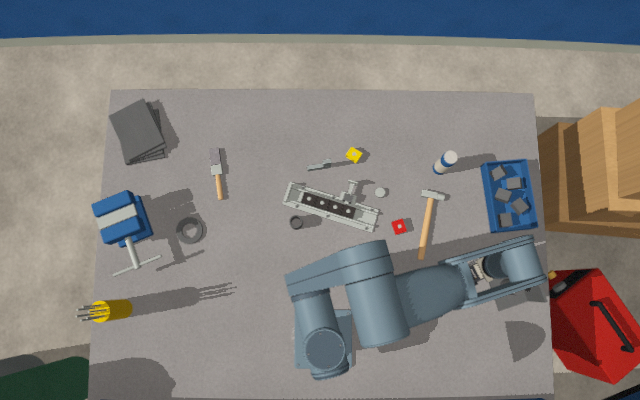

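View pics/side0.png

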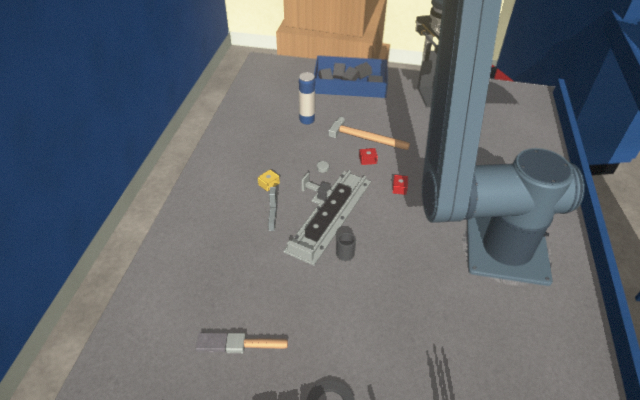

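The top view shows the fixture at about (332,206), with the stop at left (290,193). The dark row with bright spots runs (307,199) to (347,211), and the bolt's T-plate is at about (352,184). Look-alikes are the yellow block (354,155), the red block (400,226 top), the two red blocks (369,156 and 400,184 side), and the dark blocks in the blue bin (510,190 top). I choose the four dark ones in the channel.

```bash
python3 - <<'E'
from h import *
a=np.load('top0.npy',allow_pickle=True).item()['image'][165:245,270:400]
b=np.load('side0.npy',allow_pickle=True).item()['image'][155:275,270:400]
A=cv2.resize(a,None,fx=6,fy=6,interpolation=cv2.INTER_CUBIC)
B=cv2.resize(b,None,fx=4.6,fy=4.6,interpolation=cv2.INTER_CUBIC)
cv2.imwrite('pics/ca.png',A);cv2.imwrite('pics/cb.png',B)
for n,(r0,r1,c0,c1) in (('top',(185,225,295,365)),('side',(175,250,295,360))):
    s=np.load(n+'0.npy',allow_pickle=True).item();im=s['image'];g=cv2.cvtColor(im,6)
    dark=((g<75)*255).astype('u1');m=np.zeros_like(dark);m[r0:r1,c0:c1]=dark[r0:r1,c0:c1]
    m=cv2.morphologyEx(m,cv2.MORPH_CLOSE,np.ones((5,5)))
    for c in cv2.findContours(m,0,1)[0]:
        if cv2.contourArea(c)>60:
            r=cv2.boxPoints(cv2.minAreaRect(c)); print(n,cv2.contourArea(c),r.round(1).tolist(),onz(s,r,.038).round(4).tolist())
            hull=np.zeros_like(m);cv2.drawContours(hull,[c],-1,255,-1)
            sp=((g>100)&(hull>0)).astype('u1');k,l,S,C=cv2.connectedComponentsWithStats(sp)
            for i in range(1,k):
                if S[i,4]<2: continue
                w=np.where(l==i,g.astype(float)-75,0);yy,xx=np.nonzero(w);u=[np.average(xx,weights=w[yy,xx]),np.average(yy,weights=w[yy,xx])]
                print('spot',S[i,4],np.round(u,2),onz(s,[u],.038).round(4),dep(s,[u]).round(3))
E
```

```text
top 531.5 [[300.79998779296875, 203.1999969482422], [304.79998779296875, 189.10000610351562], [356.5, 203.8000030517578], [352.3999938964844, 218.0]] [[0.4839, 0.0818, 0.038], [0.5367, 0.0674, 0.038], [0.4824, -0.1225, 0.038], [0.43, -0.1072, 0.038]]
spot 14 [308.46 198.26] [[0.5025 0.0538 0.038 ]] [[0.502 0.054 0.041]]
spot 15 [321.55 202.31] [[0.4876 0.0058 0.038 ]] [[0.487 0.006 0.04 ]]
spot 5 [342.47 202.53] [[ 0.4871 -0.071   0.038 ]] [[ 0.491 -0.072  0.018]]
spot 17 [334.61 206.59] [[ 0.4719 -0.0421  0.038 ]] [[ 0.471 -0.042  0.046]]
spot 5 [349.35 204.55] [[ 0.4797 -0.0963  0.038 ]] [[ 0.484 -0.098  0.009]]
spot 16 [347.69 210.67] [[ 0.457 -0.09   0.038]] [[ 0.456 -0.09   0.044]]
side 906.5 [[301.5, 232.8000030517578], [338.5, 180.3000030517578], [352.20001220703125, 190.0], [315.20001220703125, 242.5]] [[0.5362, 0.0872, 0.038], [0.4742, -0.1266, 0.038], [0.4301, -0.0954, 0.038], [0.4953, 0.1118, 0.038]]
spot 16 [341.09 190.42] [[ 0.4604 -0.0873  0.038 ]] [[ 0.461 -0.089  0.037]]
spot 16 [333.05 201.56] [[ 0.4752 -0.04    0.038 ]] [[ 0.475 -0.042  0.036]]
spot 20 [324.43 213.37] [[0.4905 0.0081 0.038 ]] [[0.491 0.007 0.037]]
spot 20 [315.47 225.61] [[0.5056 0.0557 0.038 ]] [[0.506 0.053 0.035]]
```

View pics/ca.png

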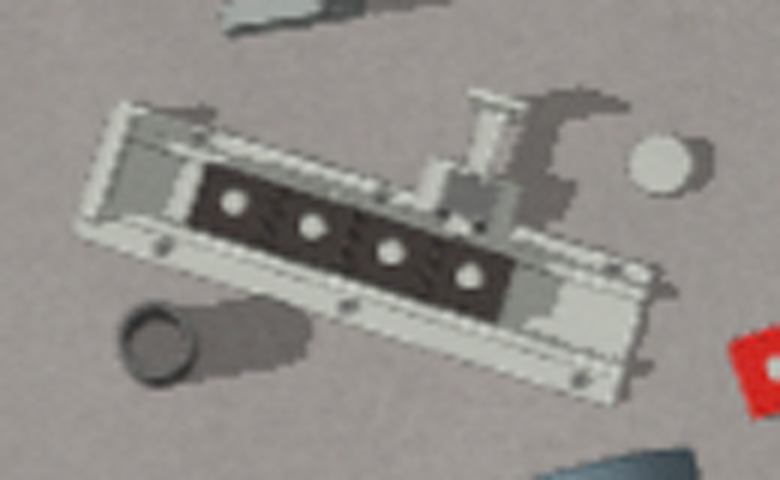

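View pics/cb.png

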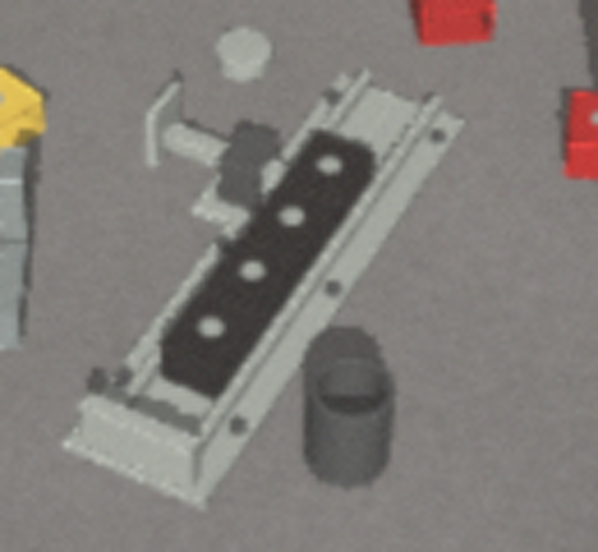

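The crops confirm the choice: dark row with four spots, stop at left and bolt drawn out. Next I fit the fixture pose from the plate corners and spots in both views, and work out the first move.

```bash
cat > fit.py <<'E'
from h import *
from scipy.optimize import least_squares
T=lambda c:(np.array(c)+.5)/6-.5+[270,165]
S=lambda c:(np.array(c)+.5)/4.6-.5+[270,155]
obs=[('top',(-175,45,8),T((617,405))),('top',(175,45,8),T((75,235))),
('side',(-175,45,8),S((463,122))),('side',(175,45,8),S((205,507))),('side',(175,-45,8),S((65,443))),
('side',(175,35,42),S((200,458))),('side',(175,-35,42),S((82,402))),('top',(175,-35,42),T((122,101)))]
ss={n:np.load(n+'0.npy',allow_pickle=True).item() for n in('top','side')}
def W(p,P):
    c,s=np.cos(p[2]),np.sin(p[2]);P=np.atleast_2d(P)/1000.
    return np.c_[p[0]+c*P[:,0]-s*P[:,1],p[1]+s*P[:,0]+c*P[:,1],P[:,2]]
def F(p,Q):
    c,s=np.cos(p[2]),np.sin(p[2]);d=np.atleast_2d(Q)[:,:2]-p[:2]
    return np.c_[c*d[:,0]+s*d[:,1],-s*d[:,0]+c*d[:,1]]*1000
if __name__=='__main__':
    for use in(('top',),('side',),('top','side')):
        r=least_squares(lambda p:np.concatenate([(proj(ss[n],W(p,P))[0]-u) for n,P,u in obs if n in use]),[.48,-.02,1.26])
        p=r.x;print(use,p.round(4),np.degrees(p[2]).round(2),'res',r.fun.round(1))
        for n,sp in(('top',[(308.46,198.26),(347.69,210.67)]),('side',[(315.47,225.61),(341.09,190.42)])):
            print('spots',n,F(p,onz(ss[n],sp,.038)).round(1).tolist())
    np.save('p.npy',p)
    print('plate top corners top cam',F(p,onz(ss['top'],[T((470,92)),T((525,107))],.058)).round(1).tolist())
    print('plate side',F(p,onz(ss['side'],[S((182,80)),S((150,115))],.058)).round(1).tolist())
    from scipy.spatial.transform import Rotation as R
    st=robot.get_state();M=R.from_quat(st['ee_rot']).as_matrix();print(M.round(3))
    for nm,P in(('collar',onz(ss['top'],[T((660,163))],.016)),('yellow',onz(ss['top'],[(354,155)],.03)),('red',onz(ss['top'],[(400,226)],.03))): print(nm,P.round(3),F(p,P).round(0))
    print('open end',W(p,[-140,0,0]).round(3))
E
python3 fit.py
```

```text
('top',) [ 0.4772 -0.0306  1.2604] 72.22 res [ 0.1  0.2  0.7 -0.3 -0.8  0.1]
spots top [[88.1, 1.7], [-62.7, 1.1]]
spots side [[90.8, -0.7], [-59.2, -1.4]]
('side',) [ 0.4786 -0.0241  1.2731] 72.94 res [ 0.7 -1.   0.9 -0.8  0.5 -0.2 -1.5  0.  -0.3  1.7]
spots top [[81.5, 0.0], [-69.3, 1.3]]
spots side [[84.2, -2.5], [-65.8, -1.2]]
('top', 'side') [ 0.4782 -0.0261  1.2699] 72.76 res [-0.9 -0.5 -0.5 -0.2  1.  -1.4  0.9 -1.5  0.6 -0.9 -1.5 -0.7 -0.2  1.
 -2.2  0.2]
spots top [[83.6, 0.6], [-67.3, 1.4]]
spots side [[86.3, -1.9], [-63.7, -1.1]]
plate top corners top cam [[-34.8, -104.5], [-69.5, -105.7]]
plate side [[-68.3, -105.6], [-31.4, -107.5]]
[[-0.893 -0.     0.45 ]
 [-0.45   0.002 -0.893]
 [-0.    -1.    -0.002]]
collar [[ 0.532 -0.212  0.016]] [[-161. -107.]]
yellow [[ 0.67  -0.116  0.03 ]] [[ -29. -210.]]
red [[ 0.402 -0.283  0.03 ]] [[-268.   -3.]]
open end [[ 0.437 -0.16   0.   ]]
```

Call:
step_arm(commands=[[0,-4,1,-2.7,0.1],[0,-8,2,-5.4,0.2],[0,-12,3,-8.1,0.3],[0,-16,4,-10.8,0.4],[0,-20,5,-13.5,0.5],[0,-24,6,-16.2,0.6],[0,-28,7,-19,0.7],[0,-32.6,8,-21.7,0.767],[0,-32.6,8,-21.7,0.767],[0,-32.6,8,-21.7,0.767]], squeeze=10)

```text
t: 1.35
tcp_pos: [0.4408, -0.1508, 0.1385]
ee_rot: [-0.105, -0.699, 0.699, 0.105]
force: [0.2, -1.1, 0.4]
grip_width: 0.0011
```

```bash
cat >> h.py <<'E'
def rep():
    from scipy.spatial.transform import Rotation as R
    from fit import F
    st=robot.get_state();p=np.load('p.npy');M=R.from_quat(st['ee_rot']).as_matrix()
    g=np.array([[np.cos(p[2]),np.sin(p[2]),0],[-np.sin(p[2]),np.cos(p[2]),0],[0,0,1]])
    print('t',st['t'].round(2),'fix xy',F(p,st['tcp_pos']).round(1),'z',(st['tcp_pos'][2]*1000).round(1),'F fix',(g@st['force']).round(2),'grip',st['grip_width'].round(4))
    print('tool axes in fixture (cols)\n',(g@M).round(3))
E
python3 - <<'E'
from h import *
rep()
s=snap('top');cv2.imwrite('pics/t1.png',cv2.resize(s['image'][165:265,270:420],None,fx=5,fy=5,interpolation=cv2.INTER_CUBIC))
E
```

```text
Traceback (most recent call last):
  File "h.py", line 25, in rep
    print('t',st['t'].round(2),'fix xy',F(p,st['tcp_pos']).round(1),'z',(st['tcp_pos'][2]*1000).round(1),'F fix',(g@st['force']).round(2),'grip',st['grip_width'].round(4))
              ^^^^^^^^^^^^^
AttributeError: 'float' object has no attribute 'round'
```

```bash
sed -i "s/st\['t'\].round(2)/round(float(st['t']),2)/" h.py
python3 - <<'E'
from h import *
rep()
s=snap('side');im=s['image'];cv2.imwrite('pics/s1.png',cv2.resize(im[100:280,260:420],None,fx=3.3,fy=3.3,interpolation=cv2.INTER_CUBIC))
E
```

```text
Traceback (most recent call last):
  File "h.py", line 25, in rep
    print('t',round(float(st['t']),2),'fix xy',F(p,st['tcp_pos']).round(1),'z',(st['tcp_pos'][2]*1000).round(1),'F fix',(g@st['force']).round(2),'grip',st['grip_width'].round(4))
                                                                                                                                                        ^^^^^^^^^^^^^^^^^^^^^^
AttributeError: 'float' object has no attribute 'round'
```

```bash
sed -i "s/st\['grip_width'\].round(4)/st['grip_width']/" h.py
python3 - <<'E'
from h import *
rep()
s=snap('side');im=s['image'];cv2.imwrite('pics/s1.png',cv2.resize(im[100:280,260:420],None,fx=3.3,fy=3.3,interpolation=cv2.INTER_CUBIC))
E
```

```text
t 1.35 fix xy [[-130.1   -1.2]] z 138.5 F fix [-0.98 -0.56  0.4 ] grip 0.001055247137927742
tool axes in fixture (cols)
 [[-0.003 -0.    -1.   ]
 [ 1.     0.001 -0.003]
 [ 0.001 -1.     0.   ]]
```

View pics/s1.png

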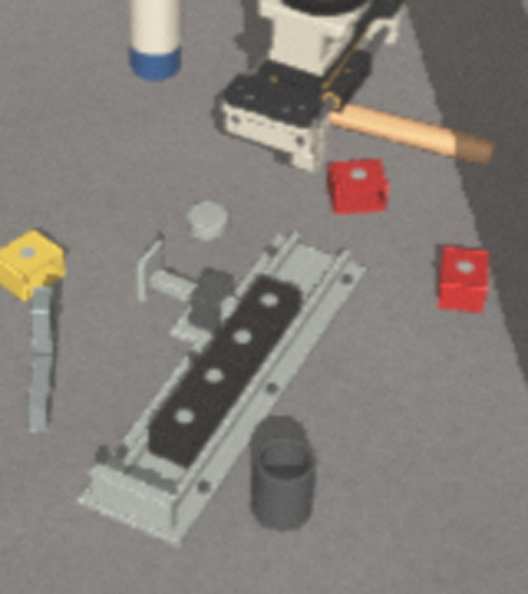

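The arm hovers over the open channel end. The row is unmoved, and both red blocks are clear. I descend into the channel behind the row.

Call:
step_arm(commands=[[0,0.1,3,0,0],[0,0.1,6,0,0],[0,0.1,8,0,0],[0,0.1,9.5,0,0],[0,0.1,10.5,0,0],[0,0.1,11.2,0,0],[0,0.1,11.7,0,0],[0,0.1,12.1,0,0],[0,0.1,12.2,0,0],[0,0.1,12.2,0,0]])

```text
t: 2.65
tcp_pos: [0.4402, -0.1503, 0.0168]
ee_rot: [-0.106, -0.699, 0.699, 0.106]
force: [0.1, -0.1, 0.3]
grip_width: 0.0004
```

```bash
python3 - <<'E'
from h import *
rep()
s=snap('side');im=s['image'];cv2.imwrite('pics/s2.png',cv2.resize(im[130:270,270:410],None,fx=4.2,fy=4.2,interpolation=cv2.INTER_CUBIC))
E
```

```text
t 2.65 fix xy [[-129.9   -0.5]] z 16.8 F fix [-0.07 -0.14  0.29] grip 0.00035339797863315984
tool axes in fixture (cols)
 [[-0.001 -0.    -1.   ]
 [ 1.    -0.    -0.001]
 [-0.    -1.     0.   ]]
```

View pics/s2.png

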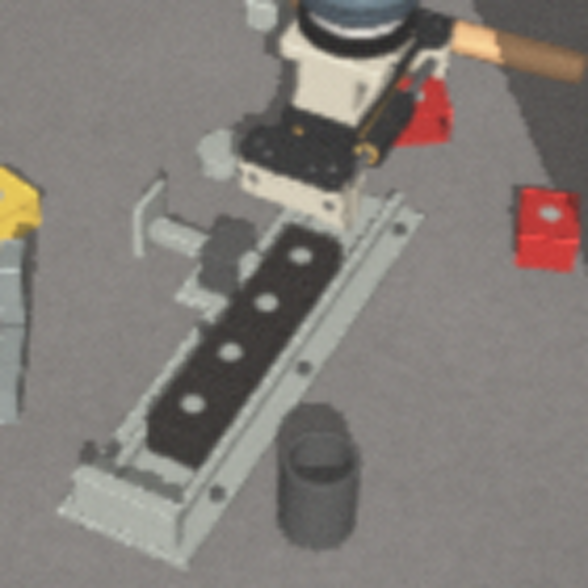

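The fingers are down in the channel without contact. I creep forward to find contact.

Call:
step_arm(commands=[[0,0,0,-0.3,0],[0,0,0,-0.7,0],[0,0,0,-1.1,0],[0,0,0,-1.4,0],[0,0,0,-1.7,0],[0,0,0,-2.0,0],[0,0,0,-2.3,0],[0,0,0,-2.6,0],[0,0,0,-2.9,0],[0,0,0,-3.2,0]])

```text
t: 3.95
tcp_pos: [0.4496, -0.12, 0.0167]
ee_rot: [-0.106, -0.699, 0.699, 0.106]
force: [-1.1, -4.1, -0.8]
grip_width: 0.0005
```

```bash
cat >> h.py <<'E'
def spots(n,tag=None):
    from fit import F
    s=snap(n);g=cv2.cvtColor(s['image'],6);p=np.load('p.npy')
    r0,r1,c0,c1=(175,225,285,365) if n=='top' else (170,258,290,360)
    dark=((g<75)*255).astype('u1');m=np.zeros_like(dark);m[r0:r1,c0:c1]=dark[r0:r1,c0:c1]
    m=cv2.morphologyEx(m,cv2.MORPH_CLOSE,np.ones((5,5)));out=[]
    k,l,S,C=cv2.connectedComponentsWithStats(((g>100)&(m>0)).astype('u1'))
    for i in range(1,k):
        if S[i,4]<8: continue
        w=np.where(l==i,g.astype(float)-75,0);yy,xx=np.nonzero(w);u=[np.average(xx,weights=w[yy,xx]),np.average(yy,weights=w[yy,xx])]
        f=F(p,onz(s,[u],.038))[0]
        if abs(f[1])<8: out.append(f.round(1).tolist())
    print(n,'spots fixture',sorted(out)); return s
E
python3 - <<'E'
from h import *
rep();spots('side');spots('top')
E
```

```text
t 3.95 fix xy [[-98.1  -0.5]] z 16.7 F fix [-4.26 -0.14 -0.78] grip 0.0005139170607367959
tool axes in fixture (cols)
 [[-0.001 -0.    -1.   ]
 [ 1.    -0.    -0.001]
 [-0.    -1.     0.   ]]
side spots fixture [[-54.5, -1.4], [-4.9, -1.4], [45.4, -1.8]]
top spots fixture [[42.0, 0.7], [92.3, 0.5]]
```

Contact at about 4 N; the row moves as one, with about 40 mm to go.

Call:
step_arm(commands=[[0,0,0,-0.3,0],[0,0,0,-0.6,0],[0,0,0,-0.9,0],[0,0,0,-1.2,0],[0,0,0,-1.5,0],[0,0,0,-1.8,0],[0,0,0,-2.1,0],[0,0,0,-2.4,0],[0,0,0,-2.7,0],[0,0,0,-3.0,0]])

```text
t: 5.3
tcp_pos: [0.4584, -0.0909, 0.0167]
ee_rot: [0.106, 0.699, -0.699, -0.106]
force: [-1.1, -5.4, 0.7]
grip_width: 0.0008
```

```bash
python3 - <<'E'
from h import *
rep();spots('side');spots('top')
E
```

```text
t 5.3 fix xy [[-67.8  -0.3]] z 16.7 F fix [-5.49 -0.55  0.72] grip 0.0008012516037506322
tool axes in fixture (cols)
 [[-0.001 -0.    -1.   ]
 [ 1.     0.    -0.001]
 [ 0.    -1.     0.   ]]
side spots fixture [[25.1, -1.3], [75.0, -1.3], [124.7, -1.7]]
top spots fixture [[-114.4, -3.7], [72.1, 1.1], [122.0, 0.9]]
```

Call:
step_arm(commands=[[0,0,0,-0.1,0],[0,0,0,-0.2,0],[0,0,0,-0.3,0],[0,0,0,-0.4,0],[0,0,0,-0.5,0],[0,0,0,-0.6,0],[0,0,0,-0.7,0],[0,0,0,-0.75,0],[0,0,0,-0.8,0],[0,0,0,-0.8,0]])

```text
t: 6.65
tcp_pos: [0.4607, -0.0836, 0.0167]
ee_rot: [-0.106, -0.699, 0.699, 0.106]
force: [-1.7, -5.0, -0.2]
grip_width: 0.0004
```

```bash
python3 - <<'E'
from h import *
rep()
E
```

```text
t 6.65 fix xy [[-60.   -0.3]] z 16.7 F fix [-5.29  0.14 -0.16] grip 0.0004226678811658712
tool axes in fixture (cols)
 [[-0.001 -0.    -1.   ]
 [ 1.     0.    -0.001]
 [ 0.    -1.     0.   ]]
```

Call:
step_arm(commands=[[0,0,0,-0.05,0],[0,0,0,-0.1,0],[0,0,0,-0.15,0],[0,0,0,-0.2,0],[0,0,0,-0.2,0],[0,0,0,-0.25,0],[0,0,0,-0.25,0],[0,0,0,-0.3,0],[0,0,0,-0.3,0],[0,0,0,-0.3,0]])

```text
t: 7.9
tcp_pos: [0.4616, -0.0806, 0.0166]
ee_rot: [0.106, 0.699, -0.699, -0.106]
force: [-2.0, -4.8, -0.2]
grip_width: 0.0002
```

```bash
python3 - <<'E'
from h import *
rep();s=spots('side');spots('top')
cv2.imwrite('pics/s3.png',cv2.resize(s['image'][130:270,270:410],None,fx=4.2,fy=4.2,interpolation=cv2.INTER_CUBIC))
E
```

```text
t 7.9 fix xy [[-56.9  -0.3]] z 16.6 F fix [-5.22  0.46 -0.2 ] grip 0.00023505895504857894
tool axes in fixture (cols)
 [[-0.001  0.    -1.   ]
 [ 1.     0.    -0.001]
 [ 0.    -1.    -0.   ]]
side spots fixture [[36.2, -1.1], [85.9, -1.4], [135.9, -1.2]]
top spots fixture [[-104.0, -4.4], [83.1, 1.1], [133.2, 0.7]]
```

Still sliding at 5 N, so the stop is not yet reached. I creep on.

Call:
step_arm(commands=[[0,0,0,-0.05,0],[0,0,0,-0.05,0],[0,0,0,-0.1,0],[0,0,0,-0.1,0],[0,0,0,-0.15,0],[0,0,0,-0.15,0],[0,0,0,-0.2,0],[0,0,0,-0.2,0],[0,0,0,-0.2,0],[0,0,0,-0.2,0]])

```text
t: 9.25
tcp_pos: [0.4622, -0.0791, 0.0167]
ee_rot: [-0.106, -0.699, 0.699, 0.106]
force: [-1.8, -6.6, -0.3]
grip_width: 0.0003
```

```bash
python3 - <<'E'
from h import *
rep()
E
```

```text
t 9.25 fix xy [[-55.3  -0.4]] z 16.7 F fix [-6.78 -0.25 -0.27] grip 0.00031827083548321186
tool axes in fixture (cols)
 [[-0.001 -0.001 -1.   ]
 [ 1.     0.    -0.001]
 [ 0.    -1.     0.001]]
```

Call:
step_arm(commands=[[0,0,0,-0.05,0],[0,0,0,-0.05,0],[0,0,0,-0.1,0],[0,0,0,-0.1,0],[0,0,0,-0.15,0],[0,0,0,-0.15,0],[0,0,0,-0.2,0],[0,0,0,-0.2,0],[0,0,0,-0.2,0],[0,0,0,-0.2,0]])

```text
t: 10.5
tcp_pos: [0.4623, -0.079, 0.0168]
ee_rot: [-0.105, -0.698, 0.7, 0.106]
force: [-5.3, -15.9, 1.6]
grip_width: 0.0004
```

```bash
python3 - <<'E'
from h import *
rep();s=spots('side');spots('top')
cv2.imwrite('pics/s4.png',cv2.resize(s['image'][130:270,270:410],None,fx=4.2,fy=4.2,interpolation=cv2.INTER_CUBIC))
E
```

```text
t 10.5 fix xy [[-55.2  -0.4]] z 16.8 F fix [-16.73   0.31   1.57] grip 0.00036708859146643156
tool axes in fixture (cols)
 [[-0.002 -0.003 -1.   ]
 [ 1.     0.    -0.002]
 [ 0.    -1.     0.003]]
side spots fixture [[37.2, -1.0], [137.4, -1.4]]
top spots fixture [[84.1, 1.3], [134.0, 1.2]]
```

The row is home: force rose from 5 to 17 N with no further travel, and the spots read about 134–137. I back off and go up.

Call:
step_arm(commands=[[0,0,0,0.5,0],[0,0,0,1.2,0],[0,0,0,2.0,0],[0,0,0,2.5,0],[0,0,-1,2.5,0],[0,0,-4,2.5,0],[0,0,-8,2.5,0],[0,0,-12,2.5,0],[0,0,-12,2.5,0],[0,0,-12,2.5,0]])

```text
t: 11.85
tcp_pos: [0.4551, -0.1004, 0.1367]
ee_rot: [0.106, 0.699, -0.699, -0.106]
force: [-0.7, -0.0, -0.6]
grip_width: 0.0008
```

```bash
python3 - <<'E'
from h import *
rep();s=spots('side');t=spots('top')
a=cv2.resize(s['image'][130:270,270:410],None,fx=4.2,fy=4.2,interpolation=cv2.INTER_CUBIC)
cv2.imwrite('pics/s5.png',a)
E
```

```text
t 11.85 fix xy [[-77.8   0. ]] z 136.7 F fix [-0.24  0.66 -0.63] grip 0.0007868314713575732
tool axes in fixture (cols)
 [[-0.001  0.    -1.   ]
 [ 1.    -0.    -0.001]
 [-0.    -1.    -0.   ]]
side spots fixture [[37.2, -1.0]]
top spots fixture [[-25.3, -0.6], [34.2, 1.2], [84.1, 1.2], [134.0, 1.2]]
```

View pics/s5.png

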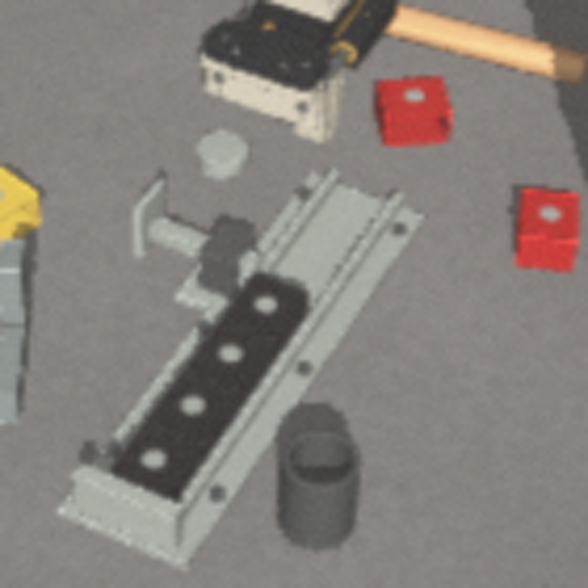

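The row is closed against the stop, with evenly spaced spots from (153,458) to (266,303). The bolt is still out, with its plate at (150,218). Now I go behind the bolt plate.

Call:
step_arm(commands=[[0,-4,0,-0.9,0],[0,-8,0,-1.8,0],[0,-12,0,-2.7,0],[0,-13.5,0,-2.7,0],[0,-13.5,0,-2.7,0],[0,-13.5,3,-2.7,0],[0,-13.5,6,-2.7,0],[0,-13.5,8.5,-2.7,0],[0,-13.5,10.6,-2.7,0],[0,-13.5,10.6,-2.7,0]])

```text
t: 13.2
tcp_pos: [0.5895, -0.1139, 0.0285]
ee_rot: [0.104, 0.7, -0.699, -0.108]
force: [0.0, 0.2, 0.4]
grip_width: 0.0007
```

```bash
python3 - <<'E'
from h import *
rep();s=snap('side')
a=cv2.resize(s['image'][130:270,270:410],None,fx=4.2,fy=4.2,interpolation=cv2.INTER_CUBIC)
cv2.imwrite('pics/s6.png',a)
E
```

```text
t 13.2 fix xy [[ -50.8 -132.3]] z 28.5 F fix [0.24 0.05 0.38] grip 0.0006535775284307738
tool axes in fixture (cols)
 [[-0.001  0.    -1.   ]
 [ 1.     0.006 -0.001]
 [ 0.006 -1.    -0.   ]]
```

View pics/s6.png

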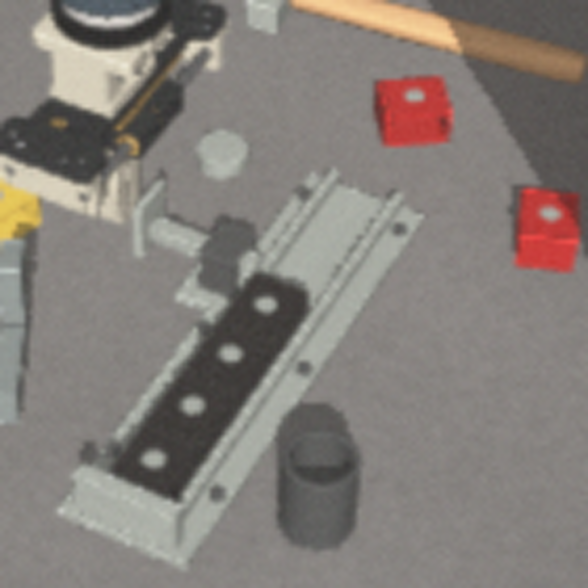

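The fingertips are behind the plate, with nothing touched. I push the bolt along +y.

Call:
step_arm(commands=[[0,0.4,0,0,0],[0,0.8,0,0,0],[0,1.2,0,0,0],[0,1.6,0,0,0],[0,2.0,0,0,0],[0,2.4,0,0,0],[0,2.8,0,0,0],[0,3.2,0,0,0],[0,3.6,0,0,0],[0,4.0,0,0,0]])

```text
t: 14.5
tcp_pos: [0.5539, -0.1029, 0.0307]
ee_rot: [0.106, 0.699, -0.699, -0.106]
force: [2.4, -0.4, 0.8]
grip_width: 0.0003
```

```bash
python3 - <<'E'
from h import *
rep()
E
```

```text
t 14.5 fix xy [[-50.9 -95.1]] z 30.7 F fix [ 0.28 -2.39  0.75] grip 0.0002993451368634097
tool axes in fixture (cols)
 [[-0.001  0.    -1.   ]
 [ 1.    -0.    -0.001]
 [-0.    -1.    -0.   ]]
```

Call:
step_arm(commands=[[0,0.3,0,0,0],[0,0.6,0,0,0],[0,0.9,0,0,0],[0,1.1,0,0,0],[0,1.2,0,0,0],[0,1.3,0,0,0],[0,1.35,0,0,0],[0,1.4,0,0,0],[0,1.45,0,0,0],[0,1.5,0,0,0]])

```text
t: 15.75
tcp_pos: [0.5406, -0.0988, 0.0307]
ee_rot: [-0.106, -0.699, 0.699, 0.105]
force: [5.8, -0.7, -1.7]
grip_width: 0.0006
```

```bash
python3 - <<'E'
from h import *
rep()
E
```

```text
t 15.75 fix xy [[-50.9 -81.1]] z 30.7 F fix [ 1.04 -5.73 -1.69] grip 0.0005755973647467791
tool axes in fixture (cols)
 [[-0.001  0.    -1.   ]
 [ 1.    -0.002 -0.001]
 [-0.002 -1.    -0.   ]]
```

Force is rising, so the limit may be near. I creep to confirm.

Call:
step_arm(commands=[[0,0.05,0,0,0],[0,0.1,0,0,0],[0,0.15,0,0,0],[0,0.2,0,0,0],[0,0.25,0,0,0],[0,0.25,0,0,0],[0,0.3,0,0,0],[0,0.3,0,0,0],[0,0.3,0,0,0],[0,0.3,0,0,0]])

```text
t: 17.0
tcp_pos: [0.5406, -0.0988, 0.0309]
ee_rot: [-0.109, -0.699, 0.699, 0.103]
force: [12.8, -1.5, -7.9]
grip_width: 0.0009
```

```bash
python3 - <<'E'
from h import *
rep()
E
```

```text
t 17.0 fix xy [[-50.9 -81.1]] z 30.9 F fix [  2.36 -12.64  -7.95] grip 0.0008857090740297625
tool axes in fixture (cols)
 [[-0.     0.    -1.   ]
 [ 1.    -0.007 -0.   ]
 [-0.007 -1.    -0.   ]]
```

The bolt is at its limit: no travel while force rose to 13 N. I back away and retreat up.

Call:
step_arm(commands=[[0,-0.5,0,0,0],[0,-1.2,0,0,0],[0,-2.2,0,0,0],[0,-3.0,0,0,0],[0,-3.0,-1,0,0],[0,-3.0,-5,0,0],[0,-3.0,-10,0,0],[0,-3.0,-14,0,0],[0,-3.0,-17,0,0],[0,-3.0,-17,0,0]])

```text
t: 18.25
tcp_pos: [0.567, -0.107, 0.2041]
ee_rot: [-0.108, -0.699, 0.7, 0.104]
force: [-0.2, -0.0, -0.3]
grip_width: 0.0005
```

Call:
step_arm(commands=[[0,0,0,3,0],[0,0,0,7,0],[0,0,0,11,0],[0,0,0,14,0],[0,0,0,16,0],[0,0,0,16,0],[0,0,0,16,0],[0,0,0,16,0],[0,0,0,16,0],[0,0,0,16,0]])

```text
t: 19.5
tcp_pos: [0.5185, -0.2589, 0.2007]
ee_rot: [-0.105, -0.699, 0.699, 0.105]
force: [0.6, -0.6, -0.4]
grip_width: 0.0008
```

```bash
python3 - <<'E'
from h import *
rep();s=spots('side');t=spots('top')
A=cv2.resize(s['image'][150:270,270:380],(440,480),interpolation=cv2.INTER_CUBIC)
B=cv2.resize(t['image'][165:245,270:360],(360,320),interpolation=cv2.INTER_CUBIC)
B=cv2.copyMakeBorder(B,0,160,0,0,0);cv2.imwrite('pics/f.png',np.hstack([A,B]))
E
```

```text
t 19.5 fix xy [[-210.3 -107.5]] z 200.7 F fix [-0.43 -0.71 -0.38] grip 0.0007617050314278645
tool axes in fixture (cols)
 [[-0.002  0.    -1.   ]
 [ 1.    -0.    -0.002]
 [-0.    -1.    -0.   ]]
side spots fixture [[-12.1, -0.6], [37.2, -1.0]]
top spots fixture [[-15.7, 1.4], [34.2, 1.3], [84.1, 1.2], [134.1, 1.2]]
```

View pics/f.png

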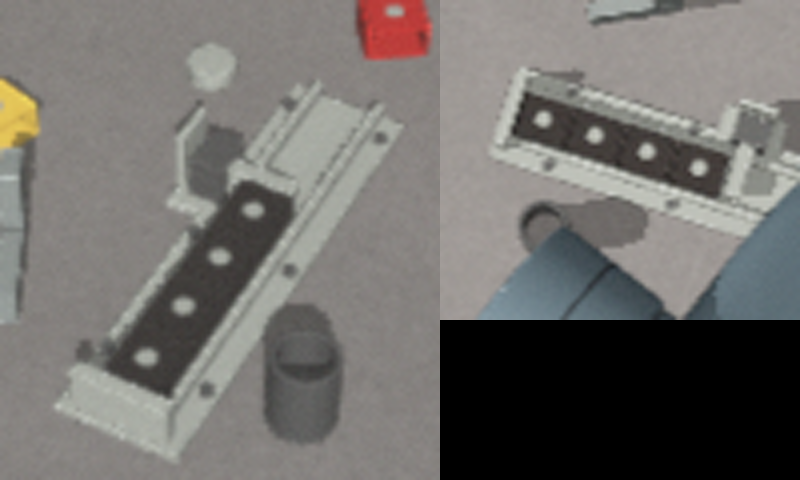

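The bolt bar lies across the channel behind the row, at (265,180) in the side crop. The row is closed against the stop, with top-view spots at −15.7, 34.2, 84.1 and 134.1 mm. The neighbouring objects are in place and the robot is clear, so I hand in.

```bash
python3 -c "
from station import robot
print(robot.job_done())"
```

```text
the job is handed in; nothing more can be done
None
```

I pushed the four spacers along the rail as one closed row until they were home against the end stop. I then pushed the cross bolt in behind them to its limit, backed clear and handed the job in at about 19.5 s. No verdict was reported.

**Row:** At the stop, the push force rose from 5 to 17 N with no further travel. The last top view puts the spacers at −15.7, 34.2, 84.1 and 134.1 mm along the rail; home is −15, 35, 85 and 135.

**Bolt:** At its limit, the push force rose from 2.4 to 13 N with no further travel. The last picture shows its bar across the channel behind the row.

**Clearance:** Nothing but the spacers and the bolt was touched, and the tool force read about zero at the end. In the last crops the nearby objects stood where they were. I did not measure the bystanders, and the final crops do not show all of them.

**Disagreements:**
- The side and top cameras differ by about 3 mm along the rail and 2 to 3 mm across it. This is roughly what the 2 mm calibration allows, so the force readings settled both end positions.
- Some automatic spot readings were missing or wrong. The final side view found only two of the four spots. One top-view reading of −25.3 mm for the rear spacer, taken with the gripper overhead, was contradicted by the picture at that moment and by the final −15.7 mm.

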